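# Dispense one coffee capsule into a docked dish

### The job

Slide the terracotta dish fully home between the rails of the coffee-capsule dispenser and let go of it, then press the red plunger gently but firmly all the way down onto its hidden stop, hold it there for about half a second, and let it spring right back up, so that exactly one capsule drops into the dish. Leave the dish docked, do not touch the capsules by hand, never press, knock or shove the dispenser with more than 24 N, and leave the other things on the counter where they are.

Things in the scene. Friction and masses are not known exactly. Their poses are not given: they have to be found in the camera images.
- dispenser: Black capsule dispenser, fixed to the counter. Origin: on the counter, in the plane of its front face, midway across; x points from the front into the machine, z up. In front a clear magazine (x 0 to 47 mm, 50 wide, 125 high) on a solid foot 70 wide, 55 high; behind it a black tower (x 47 to 115, 70 wide, 150 high) with the plunger on top. The robot may load it with at most 24 N.
- dock (a point): Where the centre of the dish's underside lies when fully home: 55 mm in front of the dispenser's front face, on the counter; axes as the dispenser's. The dish stands with its long side along x (either end first), its end wall touching the face. It must not be shoved against the face with more than 24 N.
- slot (a point): Middle of the lower edge of the exit slot in the front face, 55 mm above the counter; capsules fall out forwards here. Below it are the dock's two steel rails, 12 mm high: they run 24 mm forward from the face, 66 mm apart inside, then flare to about 80 mm apart at 39 mm from the face.
- dish: Terracotta-coloured ceramic dish, an open rectangular box, 110 mm long (its x) by 60 mm wide (its y) by 40 mm high, walls and floor 4 mm thick, 0.15 to 0.3 kg, standing loose and flat on the counter on either side of the dispenser. Origin: centre of its underside. It can be gripped across its 60 mm width. (The dish of the same shape in blue is not to be used.)
- plunger_top (a point): Centre of the flat top of the red plunger knob, a disc 44 mm across and 14 mm thick on a 16 mm steel stem, 210 mm above the counter at rest; it lies at x = 85 mm, y = 0 in the dispenser's frame and moves straight down when pressed.
- plunger (a joint): Plunger stem's travel down in m, 0 when up. The spring gives 3 N at first, 0.13 N more per mm; the unseen stop is set anew each time, 21 to 35 mm down, and hard; only the knob's rubber cushion yields, 1 mm per 12 N. Pressed home: held on the stop with 10 to 22 N for 0.3 s or more; over 24 N breaks it. A pusher (1.95 mm per mm) shoves the lowest capsule out; let up, the next sinks into its place, so a second stroke gives a second capsule.
- capsule1: The lowest capsule in the magazine, green, a cylinder 36 mm across and 20 mm high, 14 g: the one to be dispensed. Origin at its centre. It starts lying flat at x = 23.5 mm, y = 0, 65 mm above the counter in the dispenser's frame.
- capsule2: The capsule above it, brass-coloured, same size, origin at its centre, 85 mm above the counter; it must stay in the magazine, where it sinks to 65 mm. A third brass capsule lies on top of it.
- blue_dish: Blue ceramic dish, 110 by 60 by 40 mm. Not to be disturbed. Origin: centre of the underside.
- mug: White mug, 64 mm wide, 60 mm high, handle at its +y. Not to be disturbed. Origin: centre of the underside.
- sugar_jar: Glass sugar jar, 72 mm wide, 100 mm high. Not to be disturbed. Origin: centre of the underside.
- mill: Dark wooden pepper mill, 54 mm wide, 200 mm high. Not to be disturbed. Origin: centre of the underside.
- spoon: Steel spoon, 150 mm long. Not to be disturbed. Origin: centre of the underside.
- spare_capsule: Orange capsule on the counter, 36 mm across, 20 mm high (origin: its centre). Not to be disturbed.
- bowl: Blue bowl, 100 mm across, 50 mm high. Not to be disturbed. Origin: centre of the underside.
Not all that is in view belongs to the job. What is meant by the dish is not purple or yellow, and is the larger of those in its own colour.

How it is judged:
On the way, in this order (a step that is already met when the one before it is completed fails the run):
1. the dish stands fully home in the dock, flat on the counter, released, with no capsule dispensed yet (x of dish in the frame of dispenser above -0.061 m and y of dish in the frame of dispenser between -0.006 and 0.006 m and angle between the x axis of dish and the x axis of dispenser, either way round below 0.12 rad and angle between dish's own z axis and vertical below 0.08 rad and height (world z) of dish below 0.004 m and not (contact force between any of the arm, the fingers and dish above 0.3 N) and value of joint plunger below 0.004 m and x of capsule1 in the frame of dispenser above 0.012 m), for 0.2 s.
2. the plunger is held on its stop with 10 to 24 N, the dish still docked (x of dish in the frame of dispenser above -0.061 m and y of dish in the frame of dispenser between -0.006 and 0.006 m and angle between the x axis of dish and the x axis of dispenser, either way round below 0.12 rad and angle between dish's own z axis and vertical below 0.08 rad and height (world z) of dish below 0.004 m and value of joint plunger above 0.02 m and contact force between any of the arm, the fingers and plunger above 9.5 N), for 0.3 s.
3. the plunger is back up and the green capsule lies in the dish (x of capsule1 in the frame of dish between -0.052 and 0.052 m and y of capsule1 in the frame of dish between -0.027 and 0.027 m and z of capsule1 in the frame of dish below 0.036 m and value of joint plunger below 0.003 m), for 0.2 s.
At the end, for the whole second after the job is handed in: The terracotta dish stands flat in the dock (centre within 6 mm of fully home along the dispenser's x, 6 mm sideways, 0.12 rad), the green capsule lies inside it, the second capsule is still in the magazine, the plunger is up (less than 3 mm down), and all is at rest (all of step 3 and x of dish in the frame of dispenser above -0.061 m and y of dish in the frame of dispenser between -0.006 and 0.006 m and angle between the x axis of dish and the x axis of dispenser, either way round below 0.12 rad and angle between dish's own z axis and vertical below 0.08 rad and height (world z) of dish below 0.004 m and x of capsule2 in the frame of dispenser above 0.012 m and linear speed of dish below 0.02 m/s); the robot touches nothing.
It fails at once if the robot loads the dispenser or its plunger with more than 24 N (contact force between any of the arm, the fingers and dispenser above 24 N).
It fails at once if the dish is shoved against the dispenser with more than 24 N (contact force between dish and dispenser above 24 N).
It fails at once if the robot touches a capsule of the dispenser (contact force between any of the arm, the fingers and capsule1 above 0.5 N or contact force between any of the arm, the fingers and capsule2 above 0.5 N).
It fails at once if another thing on the counter is moved by more than 20 mm (distance of any of blue_dish, mug, sugar_jar, mill, spoon, spare_capsule, bowl from where it was at the start of the episode above 0.02 m).
It also fails if it takes over 67 s, if anything falls off the work surface, if the arm or the gripper's body presses on something with over 40 N, if the wrist force passes 120 N, or if a joint passes its speed limit or range.

### The arm

A 6-joint arm with a two-finger parallel gripper is mounted at the origin on the work surface. World frame = base frame: x ahead of the robot, y to its left, z up, the work surface at z = 0. Lengths are in m, angles in rad, forces in N, time in s.
With the tool pointing down it reaches from about 0.425 to 0.95 m from the base axis. Payload 3.5 kg.
Tool frame: the origin (TCP) lies midway between the tips of the shut fingers; the grasp point (between the pads) lies 19 mm behind it; z points along the fingers, y is the line along which they close (so a half turn about z gives the same grasp; the last joint's range is limited). The gripper opens to 85 mm and grips with 20 to 120 N. Pads are 22 mm wide; open, the fingers measure 114 mm over their backs; the gripper's body (76 mm by 85 mm) begins 54 mm behind the grasp point. The pads swing forward as they close: fully open they stand 13 mm farther back than shut.
Start: joints at [1.111, 0.286, 1.577, -0, 1.279, -0.15], TCP at [0.206, 0.643, 0.231] pointing down, gripper open.
Joint ranges: [-2.77, 2.77], [-0.9, 2.22], [0.21, 2.48], [-1.53, 4.67], [0.24, 2.81], [-2.84, 2.84]. Speed limits (rad/s): [2.79, 2.79, 3.14, 3.14, 3.14, 3.14].

### API

Orientations are given as a unit quaternion [w, x, y, z].
In Python, from station import ctrl gives the robot as it stands.
- The arm moves only by the tool step_arm, never from a script. Its argument "motion" is a list of rows, each a list of 7 numbers: the finger opening in mm, from 0 to 85.4, then the shift along the tool's x, y, z in mm, then the turn, a rotation vector about the tool's x, y, z in degrees. In form: [[jaw, tx, ty, tz, rx, ry, rz], ...]. A call has 1 to 10 rows; each row is the pose to reach, as a shift and turn from the pose commanded when the call began, along the tool's axes at that moment; what a row does not reach only later rows make up. A row lasts 1/12 s, in which the tool goes at most 41.7 mm and 7.16 degrees, less where a joint would pass 70% of its speed; a pose out of reach is approached as far as the arm can. A call with a gripper value outside its range is refused whole. The fingers move at their own pace and stop on an object; "newtons" is the grip in N (left out, the last holds). Time passes only in rows, so rows that repeat a pose let the fingers close. It gives the time, the measured TCP pose, the force, the opening and the grip force at its end, in the units of the state.
- ctrl.observe(): the state, without advancing time (a new reading comes with each control period).
- ctrl.snapshot(name): name is "scene" or "top" or "wrist"; returns a dict with "color" (400x640x3 uint8, red, green, blue), "range_z" (400x640 float32, m along the optical axis (not along the pixel's ray), 0 where there is no reading), "camera_matrix" (3x3 intrinsics, pixels), "extrinsics" (4x4, takes a point from world to camera coordinates); the wrist camera has in their place "mount" (4x4, takes a point from camera to tool coordinates, whose origin is the TCP and whose axes are the flange's). Camera axes: x right, y down, z forward; pixel columns grow to the right and rows downward; lengths in m; the calibration is good to about 2 mm. A picture is of the moment at which its call begins: read the wrist's pose just before it.
- ctrl.hand_in(): hands the job in; it is judged then, once.
The state is a dict: "t": time; "joints": joint angles; "qvel": joint speeds; "joint_torque": joint torques, N m; "tcp_pos": TCP position; "tool_rot": TCP orientation; "ft_force": force on the tool from outside, world axes, zero at the start; "moment": the same for the moment, N m; "opening": opening from 0.0 (shut) to 1.0 (fully open); "finger_force": force on a finger pad.
Only numpy, scipy, OpenCV 4.12 (cv2) and the standard library are available. Lean on these libraries where they do the work, as an engineer would, in place of code of your own. Each camera call takes 0.05 s, during which the arm holds its last target. There are 200 camera calls.

## Working session

There is one attempt and no reset: what is moved stays moved. The work goes in short steps, Python scripts to look and compute and a tool call to move; the robot and the scene stay as the last step left them, time stands still between calls to the robot, and variables do not carry over. Pictures are saved under pics/ and viewed, at most 10 in all, crops included, and the job is handed in when it is done.

Besides the shell and the picture viewer there is one more tool, called after "Emit:" as name(argument=value, ...) on one line, values as JSON. step_arm: Moves the arm, as the interface text tells. Its arguments: {"type":"object","properties":{"motion":{"type":"array"},"newtons":{"type":"number"}},"required":["motion"]}

```bash
mkdir -p pics && cat > h.py <<'E'
import numpy as np,cv2
from station import ctrl
def snap(n):
    s=ctrl.snapshot(n); return s
def save(s,f): cv2.imwrite('pics/'+f,s['color'][:,:,::-1])
def pts(s):
    K=s['camera_matrix'];z=s['range_z'];v,u=np.mgrid[:z.shape[0],:z.shape[1]]
    c=np.stack([(u-K[0,2])/K[0,0]*z,(v-K[1,2])/K[1,1]*z,z],-1)
    E=np.linalg.inv(s['extrinsics']); return c@E[:3,:3].T+E[:3,3]
E
python3 - <<'E'
from h import *
o=ctrl.observe();print(o['tcp_pos'],o['tool_rot'],o['t'])
for n in('scene','top'):
    s=snap(n);save(s,n+'0.png');np.savez(n+'0.npz',**s)
    print(n,np.linalg.inv(s['extrinsics']).round(3).tolist())
E
```

```text
[0.20544836 0.64228427 0.22994594] [-3.64121664e-04  1.54277427e-01  9.88026862e-01 -1.12392950e-03] 0.0
scene [[-0.79, 0.492, -0.366, 0.896], [0.613, 0.633, -0.472, 0.52], [-0.0, -0.598, -0.802, 0.96], [0.0, 0.0, 0.0, 1.0]]
top [[-0.014, -0.995, 0.098, 0.427], [-1.0, 0.015, 0.014, 0.023], [-0.015, -0.098, -0.995, 1.089], [0.0, 0.0, 0.0, 1.0]]
```

View pics/scene0.png

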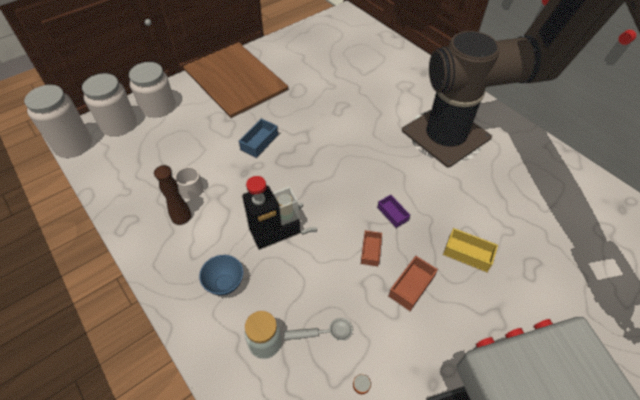

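View pics/top0.png

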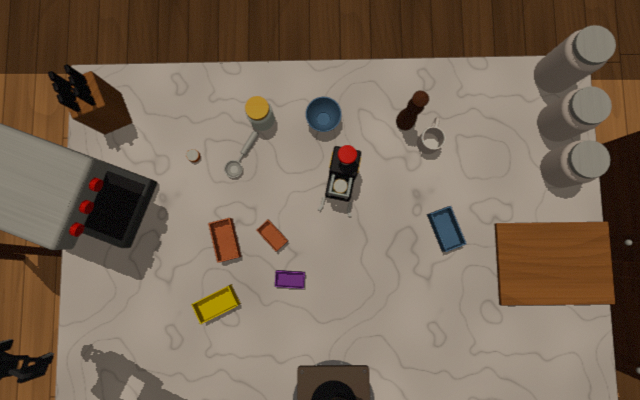

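The top view shows the dispenser at (342,175) facing the robot, with its rails near (322,212) and (352,212). The large terracotta dish is at (225,241), the small decoy at (272,236), and the red knob at (347,155).

```bash
cat > m.py <<'E'
from h import *
def rect(xy): 
    (c,wh,a)=cv2.minAreaRect((xy*1000).astype(np.float32)); b=cv2.boxPoints((c,wh,a))
    e=max([b[1]-b[0],b[2]-b[1]],key=np.linalg.norm); return np.round(c,1),np.round(wh,1),round(np.degrees(np.arctan2(e[1],e[0]))%180,1)
if __name__=='__main__':
  for n in('top','scene'):
    s=dict(np.load(n+'0.npz'));P=pts(s);h=cv2.cvtColor(s['color'],cv2.COLOR_RGB2HSV).astype(int)
    z=P[...,2]
    ter=((h[...,0]<14)&(h[...,1]>110)&(h[...,2]>60)&(abs(P[...,0]-.45)<.25)&(z<.06)).astype(np.uint8)
    k,L,st,_=cv2.connectedComponentsWithStats(ter)
    for i in range(1,k):
        if st[i,4]>150:
            m=(L==i)&(z>.025); print(n,'ter',st[i],rect(P[m][:,:2]),np.percentile(z[m],95))
    red=((h[...,0]<6)|(h[...,0]>174))&(h[...,1]>150)&(z>.19)&(z<.23)&(abs(P[...,0]-.6)<.25)
    if red.any(): print('knob',red.sum(),cv2.minEnclosingCircle((P[red&(z>.205)][:,:2]*1000).astype(np.float32)),np.median(z[red]),P[red&(z>.205)].mean(0))
    m=(abs(z-.15)<.008)&(P[...,0]>.4)&(abs(P[...,1])<.2); print('tower',m.sum(),rect(P[m][:,:2]))
    m=(abs(z-.125)<.008)&(P[...,0]>.4)&(abs(P[...,1])<.2); print('mag',m.sum(),rect(P[m][:,:2]))
    m=(z>.03)&(P[...,0]>.4)&(abs(P[...,1])<.2)&(z<.3)
    k,L,st,_=cv2.connectedComponentsWithStats(m.astype(np.uint8))
    for i in range(1,k):
        if st[i,4]>60: print('obj',st[i],rect(P[L==i][:,:2]),z[L==i].max())
E
python3 m.py
```

```text
top ter [208 218  33  44 934] (array([434.7, 287.6]), array([109.7,  60.6]), np.float32(14.1)) 0.04217515081390988
top ter [257 220  31  31 484] (array([445.6, 159.5]), array([79. , 43.6]), np.float32(43.8)) 0.03065506667366167
knob 303 ((713.71630859375, 294.40130615234375), 364.4452819824219) 0.20919734517311261 [ 0.63140574 -0.0098987   0.20947789]
tower 522 (array([689.5, -91. ]), array([ 86. , 260.8]), np.float32(141.5))
mag 194 (array([666.1, -81.1]), array([ 91.8, 291.4]), np.float32(143.4))
obj [252  96  22  33 551] (array([773.9, 176.1]), array([66.6, 47.8]), np.float32(0.0)) 0.10473305979842729
obj [306  96  36  36 374] (array([773. ,  14.1]), array([95.5, 99.1]), np.float32(179.3)) 0.054671024504910015
obj [398 101  13  24 122] (array([ 761.6, -195.2]), array([35.4,  9.3]), np.float32(0.4)) 0.14917711598986483
obj [ 325  145   37   56 1481] (array([597.8, -31.4]), array([ 74. , 114.7]), np.float32(167.7)) 0.2130985211999118Traceback (most recent call last):
  File "m.py", line 13, in <module>
    m=(L==i)&(z>.025); print(n,'ter',st[i],rect(P[m][:,:2]),np.percentile(z[m],95))
                                                            ~~~~~~~~~~~~~^^^^^^^^^
    return _quantile_unchecked(
        a, q, axis, out, overwrite_input, method, keepdims, weights)
    return _ureduce(a,
                    func=_quantile_ureduce_func,
    ...<5 lines>...
                    overwrite_input=overwrite_input,
                    method=method)
    r = func(a, **kwargs)
    result = _quantile(arr,
                       quantiles=q,
    ...<2 lines>...
                       out=out,
                       weights=wgt)
    slices_having_nans = np.isnan(arr[-1, ...])
                                  ~~~^^^^^^^^^
IndexError: index -1 is out of bounds for axis 0 with size 0
```

```bash
cat >> h.py <<'E'
from scipy.spatial.transform import Rotation as R
def pose():
    o=ctrl.observe();q=o['tool_rot'];return np.array(o['tcp_pos'])*1000,R.from_quat([q[1],q[2],q[3],q[0]]),o
def go(p,yaw):
    """shift mm / rotvec deg in tool axes to reach p (mm), tool down with tool y at angle yaw deg"""
    t,r,_=pose();y=np.radians(yaw);Y=np.array([np.cos(y),np.sin(y),0]);Z=np.array([0,0,-1.]);X=np.cross(Y,Z)
    T=R.from_matrix(np.c_[X,Y,Z]);print(r.inv().apply(np.array(p)-t).round(1),np.degrees((r.inv()*T).as_rotvec()).round(2))
E
python3 - <<'E'
from m import *
for n in('top','scene'):
    s=dict(np.load(n+'0.npz'));P=pts(s);h=cv2.cvtColor(s['color'],cv2.COLOR_RGB2HSV).astype(int);x,y,z=P[...,0],P[...,1],P[...,2]
    roi=(x>.45)&(x<.72)&(abs(y+.03)<.1)
    red=((h[...,0]<6)|(h[...,0]>174))&(h[...,1]>150)&(z>.2)&(z<.23)&roi
    print(n,'knob',red.sum(),cv2.minEnclosingCircle((P[red][:,:2]*1000).astype(np.float32)),P[red].mean(0)*1000)
    m=roi&(abs(z-.15)<.006);print('tower',m.sum(),rect(P[m][:,:2]))
    m=roi&(z>.035)&(z<.3);print('all',m.sum(),rect(P[m][:,:2]))
    ed=roi&(abs(z-.012)<.005)&(x<.56);print('rails',ed.sum(),(P[ed][:,:2]*1000).round().astype(int).tolist()[:60])
from h import *
go([434.7,287.6,140],104.1)
E
```

```text
top knob 282 ((624.1723022460938, -36.876007080078125), 21.381954193115234) [623.53157888 -36.62118357 209.13606903]
tower 500 (array([620.7, -36.3]), array([69.6, 66.9]), np.float32(76.5))
all 1473 (array([597.8, -31.4]), array([ 74. , 114.7]), np.float32(167.7))
rails 95 [[548, 19], [548, 16], [548, 8], [548, 5], [546, 22], [546, 19], [546, 16], [546, -3], [545, -6], [543, 22], [543, 19], [543, 16], [543, -17], [542, -20], [540, 22], [540, 19], [540, 16], [540, -31], [539, -33], [539, -36], [537, 22], [537, 19], [537, 16], [536, -47], [536, -53], [535, 22], [535, 19], [535, 16], [533, -52], [533, -55], [532, 25], [532, 22], [532, 19], [530, -52], [531, -55], [531, -58], [529, 25], [529, 22], [529, 19], [528, -52], [528, -55], [528, -58], [526, 25], [526, 22], [527, 19], [525, -50], [525, -53], [525, -55], [523, 27], [524, 25], [523, 22], [524, 19], [523, -50], [523, -53], [522, -55], [521, 28], [521, 25], [520, -49], [520, -52], [520, -55]]
scene knob 260 ((626.591064453125, -34.47615432739258), 21.705366134643555) [626.5343677  -32.59960201 207.62021445]
tower 577 (array([621.1, -
[... 157 characters left out ...]
504, -53], [501, -53], [499, -50], [496, -51], [494, -49], [504, -53], [502, -51], [501, -48], [498, -48], [506, -50], [505, -48], [502, -47], [500, -46], [510, -45], [506, -45], [504, -45], [509, -46], [511, -43], [528, 21], [525, 21], [523, 23], [522, 26], [520, 27], [518, 29], [515, 29], [515, 33], [535, 18], [534, 20], [532, 22], [529, 23], [528, 25], [525, 26], [524, 28], [520, 28], [520, 31], [517, 31], [515, 33], [542, 18], [539, 19], [537, 21], [534, 21], [533, 24], [531, 25], [528, 25], [527, 28], [525, 30], [523, 30], [520, 31], [517, 35], [554, 14], [551, 15], [546, 16], [542, 19], [541, 21], [538, 22], [536, 24], [534, 24], [518, 37]]
[-326.5 -267.8   90.5] [ -0.11  -0.05 -31.85]
```

Emit:
step_arm(motion=[[85, -40, -32, 2, 0, 0, -6], [85, -80, -64, 5, 0, 0, -12], [85, -120, -96, 10, 0, 0, -18], [85, -150, -125, 15, 0, 0, -24], [85, -180, -150, 20, 0, 0, -31.8], [85, -210, -175, 30, 0, 0, -31.8], [85, -240, -200, 45, 0, 0, -31.8], [85, -270, -225, 60, 0, 0, -31.8], [85, -300, -250, 75, 0, 0, -31.8], [85, -313, -268, 85, 0, 0, -31.8]], newtons=30)

```text
t: 0.93
tcp_pos: [0.4189, 0.2993, 0.15]
tool_rot: [0.001, -0.122, 0.992, 0.0]
ft_force: [0.9, 0.3, 0.3]
opening: 0.996
finger_force: 0.0
```

```bash
cat > w.py <<'E'
from m import *
def wrist(f):
    t,r,o=pose();s=snap('wrist');save(s,f)
    T=np.eye(4);T[:3,:3]=r.as_matrix();T[:3,3]=t/1000
    s['extrinsics']=np.linalg.inv(T@s['mount']);P=pts(s);P[s['range_z']==0]=np.nan;return s,P,t,o
E
python3 - <<'E'
from w import *
s,P,t,o=wrist('w1.png');print(t,o['opening'],o['t'])
h=cv2.cvtColor(s['color'],cv2.COLOR_RGB2HSV).astype(int)
m=(h[...,0]<14)&(h[...,1]>110)&(P[...,2]>.03)&(P[...,2]<.05)&(np.hypot(P[...,0]-.435,P[...,1]-.288)<.075)
print(m.sum(),rect(P[m][:,:2]))
E
```

```text
[418.94099755 299.34305326 150.01065711] 0.9958190173789949 0.9333
1851 (array([434.4, 285.8]), array([109.1,  54.7]), np.float32(13.9))
```

View pics/w1.png

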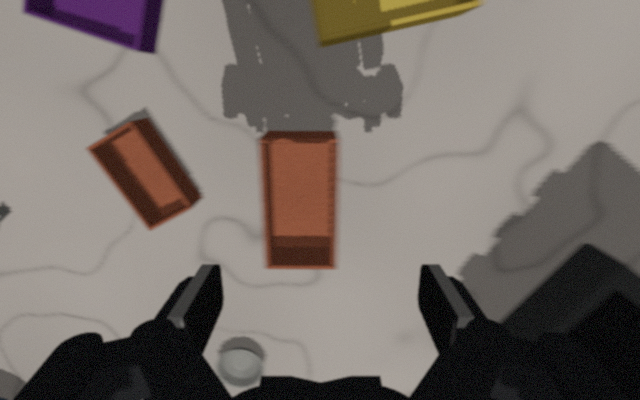

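The wrist view shows the terracotta dish at (300,200), aligned with the fingers. The small dish is at left (145,170) and clear of the fingers' path.

```bash
python3 -c "
from h import *
go([420,283,5],104.0)"
```

```text
[  1.1  -9.4 141. ] [-0.31 -0.29 -0.18]
```

Emit:
step_arm(motion=[[85, 1, -9, 30, -0.3, -0.3, 0], [85, 1, -9.4, 65, -0.3, -0.3, 0], [85, 1, -9.4, 100, -0.3, -0.3, 0], [85, 1, -9.4, 125, -0.3, -0.3, 0], [85, 1, -9.4, 135, -0.3, -0.3, 0], [85, 1, -9.4, 141, -0.3, -0.3, 0], [85, 1, -9.4, 141, -0.3, -0.3, 0], [50, 1, -9.4, 141, -0.3, -0.3, 0], [50, 1, -9.4, 141, -0.3, -0.3, 0], [50, 1, -9.4, 141, -0.3, -0.3, 0]], newtons=30)

```text
t: 1.82
tcp_pos: [0.4209, 0.2924, 0.0115]
tool_rot: [0.004, -0.122, 0.992, 0.003]
ft_force: [0.1, -0.9, 3.0]
opening: 0.695
finger_force: 34.0
```

Emit:
step_arm(motion=[[50, 0, 0, 0, 0, 0, 0], [50, 0, 0, 0, 0, 0, 0], [50, 0, 0, 0, 0, 0, 0]])

```text
t: 2.07
tcp_pos: [0.421, 0.2924, 0.0115]
tool_rot: [0.004, -0.122, 0.992, 0.003]
ft_force: [0.1, -0.7, 6.1]
opening: 0.7
finger_force: 34.3
```

```bash
python3 -c "
from h import *
print(pose()[0])
go([420,283,60],104.0)"
```

```text
[420.96445774 292.40571766  11.52297959]
[  2.8  -8.6 -48.6] [0.33 0.54 0.06]
```

Emit:
step_arm(motion=[[50, 0, 0, -15, 0, 0, 0], [50, 0, 0, -40, 0, 0, 0], [50, 0, 0, -65, 0, 0, 0], [50, 0, 0, -70, 0, 0, 0], [50, 0, 0, -70, 0, 0, 0], [50, 0, 0, -70, 0, 0, 0]], newtons=40)

```text
t: 2.57
tcp_pos: [0.4183, 0.291, 0.0787]
tool_rot: [0.002, -0.122, 0.992, 0.003]
ft_force: [0.1, 0.4, -1.9]
opening: 0.693
finger_force: 46.0
```

```bash
python3 -c "
from w import *
s,P,t,o=wrist('w2.png');print(t,o['ft_force'],o['opening'])
h=cv2.cvtColor(s['color'],cv2.COLOR_RGB2HSV).astype(int)
m=(h[...,0]<14)&(h[...,1]>110)&(P[...,2]>.06)&(np.hypot(P[...,0]-.435,P[...,1]-.288)<.09)
print(m.sum(),rect(P[m][:,:2]),np.nanpercentile(P[m][:,2],[5,50,95]))
go([447,3.4,80],77.5)"
```

```text
[418.34011292 290.99143467  78.65905578] [ 0.07560321  0.42431822 -1.85146475] 0.6929294788325427
31309 (array([426.8, 283.6]), array([113.4, 120.1]), np.float32(167.7)) [0.07089866 0.07278213 0.10798665]
[  41.3 -285.8   -3.7] [ 0.31  0.08 26.55]
```

View pics/w2.png

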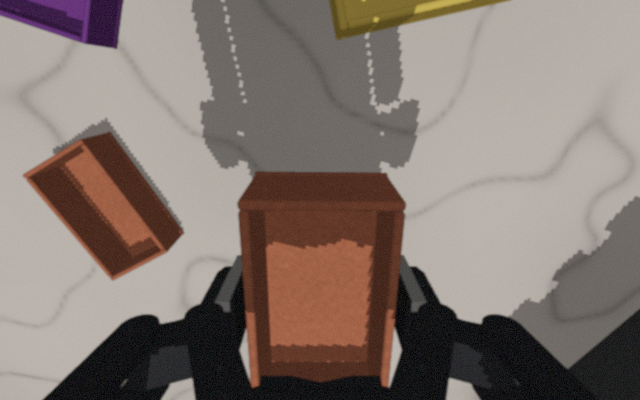

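The dish is held squarely and level, with its near rim at row 207 and centred on column 321. I'll carry it to the dock now.

Emit:
step_arm(motion=[[50, 3, -20, 0, 0, 0, 3], [50, 7, -50, 0, 0, 0, 6], [50, 12, -80, 0, 0, 0, 9], [50, 17, -112, 0, 0, 0, 12], [50, 22, -144, 0, 0, 0, 15], [50, 27, -176, 0, 0, 0, 18], [50, 32, -208, 0, 0, 0, 21], [50, 36, -238, 0, 0, 0, 24], [50, 40, -265, 0, 0, 0, 26.5], [50, 41.3, -280, 0, 0, 0, 26.5]])

```text
t: 3.45
tcp_pos: [0.4456, 0.0073, 0.0758]
tool_rot: [-0.0, 0.11, 0.994, 0.003]
ft_force: [1.6, 0.3, -1.9]
opening: 0.698
finger_force: 45.9
```

Emit:
step_arm(motion=[[50, 0, 0, 0, 0, 0, 0], [50, 0, 0, 0, 0, 0, 0], [50, 0, 0, 0, 0, 0, 0]])

```text
t: 3.7
tcp_pos: [0.4457, 0.0102, 0.0763]
tool_rot: [0.0, 0.108, 0.994, 0.004]
ft_force: [0.5, -0.2, -1.9]
opening: 0.694
finger_force: 45.9
```

```bash
cat > d.py <<'E'
from w import *
import sys
s,P,t,o=wrist(sys.argv[1]);print(t,o['ft_force'],o['opening'],o['t'])
h=cv2.cvtColor(s['color'],cv2.COLOR_RGB2HSV).astype(int)
r=pose()[1];Q=r.inv().apply((P.reshape(-1,3)*1000-t)).reshape(P.shape)
m=(h[...,0]<14)&(h[...,1]>110)&(abs(Q[...,1])<45)&(abs(Q[...,0])<120)
zt=np.nanpercentile(Q[m][:,2],5);print('rim z rel',zt,'near end tool x',np.nanpercentile(Q[m][:,0],[95,99,99.8]),'y',np.nanpercentile(Q[m][:,1],[.5,99.5]))
s=snap('top');P=pts(s);save(s,'t_'+sys.argv[1]);z=P[...,2];h=cv2.cvtColor(s['color'],cv2.COLOR_RGB2HSV).astype(int)
ter=(h[...,0]<14)&(h[...,1]>110)&(abs(P[...,0]-.46)<.1)&(abs(P[...,1])<.1)
print('top',ter.sum(),rect(P[ter][:,:2]),np.percentile(z[ter],[5,95]))
go([447,3.4,80],77.5)
E
python3 d.py w3.png
```

```text
[445.70718675  10.22267231  76.319173  ] [ 0.45242945 -0.24348475 -1.92481022] 0.6943212550717203 3.7
rim z rel -29.4177680431426 near end tool x [41.87469558 42.17118912 42.34048362] y [-29.57789785  29.16376284]
top 363 (array([448.2,   7.2]), array([103.7, 196.2]), np.float32(169.5)) [0.06697406 1.08888708]
[-2.4 -6.8 -3.2] [0.42 0.03 0.13]
```

```bash
python3 -c "
from h import *
go([435.6,5.9,12],77.5)"
```

```text
[ 9.3 -7.3 64.8] [0.42 0.03 0.13]
```

Emit:
step_arm(motion=[[50, 9.3, -7.3, 0, 0.4, 0, 0], [50, 9.3, -7.3, 20, 0.4, 0, 0], [50, 9.3, -7.3, 40, 0.4, 0, 0], [50, 9.3, -7.3, 54, 0.4, 0, 0], [50, 9.3, -7.3, 60, 0.4, 0, 0], [50, 9.3, -7.3, 64, 0.4, 0, 0], [50, 9.3, -7.3, 65, 0.4, 0, 0], [50, 9.3, -7.3, 65, 0.4, 0, 0], [50, 9.3, -7.3, 65, 0.4, 0, 0]])

```text
t: 4.55
tcp_pos: [0.4372, 0.0047, 0.0134]
tool_rot: [0.002, 0.108, 0.994, -0.0]
ft_force: [0.2, -0.6, -1.5]
opening: 0.695
finger_force: 46.0
```

```bash
python3 -c "
from h import *
print(pose()[0],pose()[2]['ft_force'])
s=snap('scene');cv2.imwrite('pics/s1.png',cv2.resize(s['color'][150:290,200:400,::-1],None,fx=4,fy=4))
go([488.3-12.7,-5.7+2.8,12],77.5)"
```

```text
[437.18416474   4.70749861  13.43248458] [ 0.24118367 -0.57370884 -1.54913512]
[-39.1   0.9   1.7] [-0.    0.25  0.06]
```

View pics/s1.png

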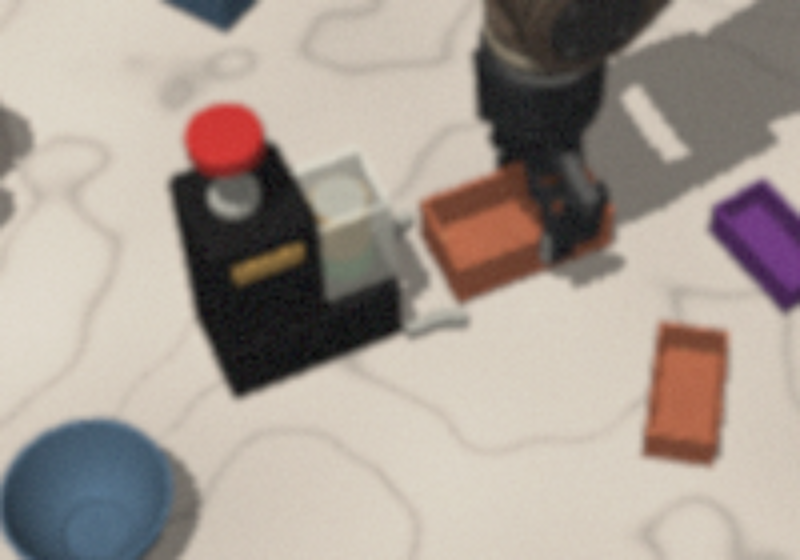

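The dish is in line just in front of the rails: its front end is at (440,250) and the rails end at (400,220) and (460,320). Sliding in now.

Emit:
step_arm(motion=[[50, -4, 0, 1.5, 0, 0, 0], [50, -9, 0, 1.5, 0, 0, 0], [50, -14, 0, 1.5, 0, 0, 0], [50, -18, 0.3, 1.5, 0, 0, 0], [50, -22, 0.6, 1.5, 0, 0, 0], [50, -25, 0.9, 1.5, 0, 0, 0], [50, -28, 0.9, 1.5, 0, 0, 0], [50, -30, 0.9, 1.5, 0, 0, 0], [50, -30, 0.9, 1.5, 0, 0, 0]], newtons=30)

```text
t: 5.35
tcp_pos: [0.467, -0.001, 0.0117]
tool_rot: [0.002, 0.108, 0.994, -0.0]
ft_force: [-1.6, 0.1, 4.4]
opening: 0.699
finger_force: 46.6
```

Emit:
step_arm(motion=[[50, -1, 0, 0, 0, 0, 0], [50, -2, 0, 0, 0, 0, 0], [50, -3, 0, 0, 0, 0, 0], [50, -4, 0, 0, 0, 0, 0], [50, -4, 0, 0, 0, 0, 0], [50, -4, 0, 0, 0, 0, 0]])

```text
t: 5.85
tcp_pos: [0.4702, -0.0017, 0.0117]
tool_rot: [0.001, 0.108, 0.994, -0.0]
ft_force: [-4.0, 0.5, 5.8]
opening: 0.696
finger_force: 46.8
```

```bash
python3 -c "
from h import *
print(pose()[0],pose()[2]['ft_force'],pose()[2]['tool_rot'])
go([488.3-12.7,-5.7+2.8,12],77.5)"
```

```text
[470.21465076  -1.66815089  11.71250646] [-4.00664495  0.54958646  5.82139186] [ 1.24572738e-03  1.08342559e-01  9.94112836e-01 -9.07150336e-05]
[-5.5 -0.  -0.3] [0.01 0.14 0.06]
```

Emit:
step_arm(motion=[[50, -1, 0, -0.3, 0, 0, 0], [50, -2, 0, -0.3, 0, 0, 0], [50, -3, 0, -0.3, 0, 0, 0], [50, -3, 0, -0.3, 0, 0, 0], [50, -3, 0, -0.3, 0, 0, 0]])

```text
t: 6.27
tcp_pos: [0.4731, -0.0023, 0.0117]
tool_rot: [0.001, 0.108, 0.994, -0.0]
ft_force: [-3.1, 0.0, 5.0]
opening: 0.694
finger_force: 46.7
```

Emit:
step_arm(motion=[[50, -0.5, 0, 0, 0, 0, 0], [50, -1, 0, 0, 0, 0, 0], [50, -1, 0, 0, 0, 0, 0]])

```text
t: 6.52
tcp_pos: [0.4739, -0.0025, 0.0117]
tool_rot: [0.001, 0.108, 0.994, -0.0]
ft_force: [-4.2, 1.8, 6.0]
opening: 0.696
finger_force: 46.8
```

Emit:
step_arm(motion=[[50, -0.5, 0, 0, 0, 0, 0], [50, -1, 0, 0, 0, 0, 0], [50, -1, 0, 0, 0, 0, 0]])

```text
t: 6.77
tcp_pos: [0.4748, -0.0027, 0.0117]
tool_rot: [0.001, 0.108, 0.994, -0.0]
ft_force: [-4.2, 0.6, 5.7]
opening: 0.69
finger_force: 46.8
```

Emit:
step_arm(motion=[[50, -0.5, 0, 0, 0, 0, 0], [50, -1, 0, 0, 0, 0, 0], [50, -1, 0, 0, 0, 0, 0]])

```text
t: 7.02
tcp_pos: [0.4755, -0.0029, 0.0117]
tool_rot: [0.001, 0.108, 0.994, -0.0]
ft_force: [-5.0, 0.3, 7.0]
opening: 0.694
finger_force: 47.0
```

Emit:
step_arm(motion=[[50, -0.4, 0, 0, 0, 0, 0], [50, -0.8, 0, 0, 0, 0, 0], [50, -0.8, 0, 0, 0, 0, 0]])

```text
t: 7.27
tcp_pos: [0.4755, -0.0029, 0.0117]
tool_rot: [-0.0, 0.108, 0.994, -0.0]
ft_force: [-6.6, 0.4, 9.2]
opening: 0.69
finger_force: 47.2
```

Contact came right at the predicted position. Releasing and rising.

Emit:
step_arm(motion=[[60, 0, 0, -0.5, 0, 0, 0], [70, 0, 0, -0.5, 0, 0, 0], [80, 0, 0, -0.5, 0, 0, 0], [85, 0, 0, -0.5, 0, 0, 0], [85, 0, 0, -0.5, 0, 0, 0], [85, 0, 0, -10, 0, 0, 0], [85, 5, 0, -40, 0, 0, 0], [85, 10, 0, -75, 0, 0, 0], [85, 15, 0, -110, 0, 0, 0], [85, 20, 0, -150, 0, 0, 0]])

```text
t: 8.1
tcp_pos: [0.4554, 0.0015, 0.1626]
tool_rot: [0.0, 0.108, 0.994, 0.0]
ft_force: [1.0, -0.2, -0.1]
opening: 0.996
finger_force: 0.0
```

Emit:
step_arm(motion=[[60, 0, 0, -35, 0, 0, 0], [30, 0, 0, -70, 0, 0, 0], [0, 0, 0, -85, 0, 0, 0], [0, 0, 0, -85, 0, 0, 0], [0, 0, 0, -85, 0, 0, 0], [0, 0, 0, -85, 0, 0, 0]])

```text
t: 8.6
tcp_pos: [0.4556, 0.0015, 0.2452]
tool_rot: [0.0, 0.108, 0.994, 0.0]
ft_force: [-0.8, -0.3, 0.1]
opening: 0.137
finger_force: 0.0
```

```bash
python3 -c "
from m import *
print(pose()[0],pose()[2]['ft_force'],pose()[2]['opening'])
for n in('top','scene'):
    s=snap(n);P=pts(s);h=cv2.cvtColor(s['color'],cv2.COLOR_RGB2HSV).astype(int);z=P[...,2]
    ter=(h[...,0]<14)&(h[...,1]>110)&(abs(P[...,0]-.48)<.09)&(abs(P[...,1])<.08)&(z<.06)
    print(n,ter.sum(),rect(P[ter&(z>.025)][:,:2]) if ter.sum()>50 else '')
    cv2.imwrite('pics/%s2.png'%n,cv2.resize(s['color'][150:290,200:400,::-1],None,fx=4,fy=4))
go([625,-36,235],77.5)"
```

```text
[455.58327193   1.48763952 245.16559337] [-0.76833109 -0.33518951  0.09608598] 0.13666689669793225
top 0 
scene 986 (array([492.2,  -4.1]), array([ 63.2, 116.8]), np.float32(169.9))
[-1.738e+02 -1.000e-01  9.000e+00] [ 0.   -0.09  0.04]
```

View pics/scene2.png

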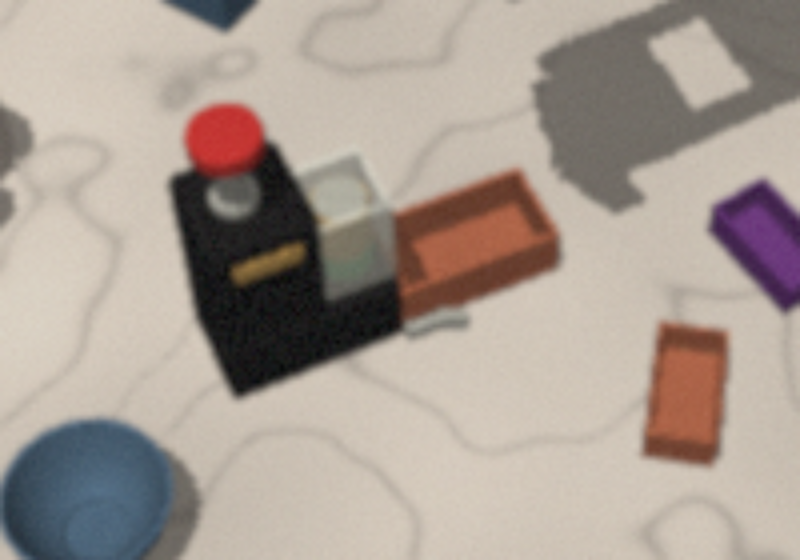

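The dish is docked against the face, around (475,240), and straight between the rails. Now to the plunger.

Emit:
step_arm(motion=[[0, -20, 0, 0, 0, 0, 0], [0, -50, 0, 0, 0, 0, 0], [0, -80, 0, 0, 0, 0, 0], [0, -110, 0, 0, 0, 0, 0], [0, -140, 0, 0, 0, 0, 0], [0, -162, 0, 4, 0, 0, 0], [0, -174, 0, 8, 0, 0, 0], [0, -174, 0, 10, 0, 0, 0], [0, -174, 0, 10, 0, 0, 0], [0, -174, 0, 10, 0, 0, 0]])

```text
t: 9.53
tcp_pos: [0.6252, -0.0359, 0.2352]
tool_rot: [-0.0, 0.108, 0.994, 0.0]
ft_force: [0.1, 0.5, 0.1]
opening: 0.003
finger_force: 0.0
```

Emit:
step_arm(motion=[[0, 0, 0, 6, 0, 0, 0], [0, 0, 0, 12, 0, 0, 0], [0, 0, 0, 17, 0, 0, 0], [0, 0, 0, 20, 0, 0, 0], [0, 0, 0, 20, 0, 0, 0], [0, 0, 0, 20, 0, 0, 0]])

```text
t: 10.03
tcp_pos: [0.6261, -0.0361, 0.2166]
tool_rot: [0.001, 0.108, 0.994, -0.0]
ft_force: [0.6, 0.8, 0.8]
opening: 0.002
finger_force: 0.0
```

Emit:
step_arm(motion=[[0, 0, 0, 3, 0, 0, 0], [0, 0, 0, 6, 0, 0, 0], [0, 0, 0, 9, 0, 0, 0], [0, 0, 0, 12, 0, 0, 0], [0, 0, 0, 15, 0, 0, 0], [0, 0, 0, 18, 0, 0, 0], [0, 0, 0, 20, 0, 0, 0], [0, 0, 0, 22, 0, 0, 0], [0, 0, 0, 22, 0, 0, 0], [0, 0, 0, 22, 0, 0, 0]])

```text
t: 10.87
tcp_pos: [0.6267, -0.0363, 0.1956]
tool_rot: [0.002, 0.108, 0.994, -0.0]
ft_force: [-2.0, 0.4, 4.4]
opening: -0.002
finger_force: 2.4
```

Emit:
step_arm(motion=[[0, 0, 0, 1, 0, 0, 0], [0, 0, 0, 2, 0, 0, 0], [0, 0, 0, 2, 0, 0, 0]])

```text
t: 11.12
tcp_pos: [0.6267, -0.0363, 0.1935]
tool_rot: [0.002, 0.108, 0.994, -0.0]
ft_force: [-2.4, 0.5, 5.8]
opening: -0.002
finger_force: 2.7
```

Emit:
step_arm(motion=[[0, 0, 0, 1, 0, 0, 0], [0, 0, 0, 2, 0, 0, 0], [0, 0, 0, 3, 0, 0, 0], [0, 0, 0, 3, 0, 0, 0]])

```text
t: 11.45
tcp_pos: [0.6267, -0.0363, 0.1906]
tool_rot: [0.002, 0.108, 0.994, -0.0]
ft_force: [-2.1, 0.1, 5.8]
opening: 0.001
finger_force: 2.8
```

Emit:
step_arm(motion=[[0, 0, 0, 0.5, 0, 0, 0], [0, 0, 0, 0.8, 0, 0, 0], [0, 0, 0, 0.8, 0, 0, 0]])

```text
t: 11.7
tcp_pos: [0.6267, -0.0363, 0.1899]
tool_rot: [0.002, 0.108, 0.994, -0.0]
ft_force: [-1.6, -0.7, 5.2]
opening: 0.003
finger_force: 2.9
```

Emit:
step_arm(motion=[[0, 0, 0, 0.5, 0, 0, 0], [0, 0, 0, 0.8, 0, 0, 0], [0, 0, 0, 0.8, 0, 0, 0]])

```text
t: 11.95
tcp_pos: [0.6267, -0.0363, 0.1892]
tool_rot: [0.002, 0.108, 0.994, -0.0]
ft_force: [-2.7, 0.6, 5.5]
opening: -0.0
finger_force: 2.9
```

Emit:
step_arm(motion=[[0, 0, 0, 0.5, 0, 0, 0], [0, 0, 0, 1, 0, 0, 0], [0, 0, 0, 1, 0, 0, 0], [0, 0, 0, 1, 0, 0, 0]])

```text
t: 12.28
tcp_pos: [0.6267, -0.0363, 0.1882]
tool_rot: [0.002, 0.108, 0.994, -0.0]
ft_force: [-2.1, -0.0, 6.4]
opening: -0.0
finger_force: 2.9
```

Emit:
step_arm(motion=[[0, 0, 0, 0.5, 0, 0, 0], [0, 0, 0, 1, 0, 0, 0], [0, 0, 0, 1, 0, 0, 0], [0, 0, 0, 1, 0, 0, 0]])

```text
t: 12.62
tcp_pos: [0.6267, -0.0363, 0.1872]
tool_rot: [0.002, 0.108, 0.994, -0.0]
ft_force: [-1.9, 0.4, 6.4]
opening: 0.005
finger_force: 3.0
```

Emit:
step_arm(motion=[[0, 0, 0, 0.5, 0, 0, 0], [0, 0, 0, 1, 0, 0, 0], [0, 0, 0, 1, 0, 0, 0], [0, 0, 0, 1, 0, 0, 0]])

```text
t: 12.95
tcp_pos: [0.6267, -0.0363, 0.1863]
tool_rot: [0.002, 0.108, 0.994, -0.0]
ft_force: [-2.1, 0.1, 6.6]
opening: 0.002
finger_force: 3.1
```

Emit:
step_arm(motion=[[0, 0, 0, 0.5, 0, 0, 0], [0, 0, 0, 1, 0, 0, 0], [0, 0, 0, 1, 0, 0, 0], [0, 0, 0, 1, 0, 0, 0]])

```text
t: 13.28
tcp_pos: [0.6267, -0.0363, 0.1853]
tool_rot: [0.002, 0.108, 0.994, -0.0]
ft_force: [-2.6, 0.3, 6.2]
opening: 0.004
finger_force: 3.1
```

Emit:
step_arm(motion=[[0, 0, 0, 0.5, 0, 0, 0], [0, 0, 0, 1, 0, 0, 0], [0, 0, 0, 1, 0, 0, 0], [0, 0, 0, 1, 0, 0, 0]])

```text
t: 13.62
tcp_pos: [0.6267, -0.0363, 0.1843]
tool_rot: [0.002, 0.108, 0.994, -0.0]
ft_force: [-2.3, -0.1, 6.4]
opening: 0.001
finger_force: 3.2
```

Emit:
step_arm(motion=[[0, 0, 0, 0.5, 0, 0, 0], [0, 0, 0, 1, 0, 0, 0], [0, 0, 0, 1, 0, 0, 0], [0, 0, 0, 1, 0, 0, 0]])

```text
t: 13.95
tcp_pos: [0.6267, -0.0363, 0.1834]
tool_rot: [0.002, 0.108, 0.994, -0.0]
ft_force: [-2.5, 0.3, 6.6]
opening: 0.0
finger_force: 3.2
```

Emit:
step_arm(motion=[[0, 0, 0, 0.5, 0, 0, 0], [0, 0, 0, 1, 0, 0, 0], [0, 0, 0, 1, 0, 0, 0], [0, 0, 0, 1, 0, 0, 0]])

```text
t: 14.28
tcp_pos: [0.6267, -0.0363, 0.1824]
tool_rot: [0.002, 0.108, 0.994, -0.0]
ft_force: [-2.0, 0.3, 6.7]
opening: -0.003
finger_force: 3.3
```

Emit:
step_arm(motion=[[0, 0, 0, 0.5, 0, 0, 0], [0, 0, 0, 1, 0, 0, 0], [0, 0, 0, 1, 0, 0, 0], [0, 0, 0, 1, 0, 0, 0]])

```text
t: 14.62
tcp_pos: [0.6268, -0.0363, 0.1818]
tool_rot: [0.002, 0.108, 0.994, -0.0]
ft_force: [-3.2, -0.1, 7.7]
opening: 0.0
finger_force: 4.0
```

Emit:
step_arm(motion=[[0, 0, 0, 0.4, 0, 0, 0], [0, 0, 0, 0.4, 0, 0, 0], [0, 0, 0, 0.4, 0, 0, 0]])

```text
t: 14.87
tcp_pos: [0.6268, -0.0363, 0.1817]
tool_rot: [0.002, 0.108, 0.994, -0.0]
ft_force: [-3.8, 0.5, 8.8]
opening: -0.002
finger_force: 4.4
```

Emit:
step_arm(motion=[[0, 0, 0, 0.5, 0, 0, 0], [0, 0, 0, 1, 0, 0, 0], [0, 0, 0, 1.5, 0, 0, 0], [0, 0, 0, 1.5, 0, 0, 0]])

```text
t: 15.2
tcp_pos: [0.6268, -0.0363, 0.1814]
tool_rot: [0.002, 0.108, 0.994, -0.0]
ft_force: [-5.8, 1.1, 11.9]
opening: -0.002
finger_force: 6.1
```

Emit:
step_arm(motion=[[0, 0, 0, 0.5, 0, 0, 0], [0, 0, 0, 1, 0, 0, 0], [0, 0, 0, 1.2, 0, 0, 0], [0, 0, 0, 1.2, 0, 0, 0], [0, 0, 0, 1.2, 0, 0, 0], [0, 0, 0, 1.2, 0, 0, 0], [0, 0, 0, 1.2, 0, 0, 0], [0, 0, 0, 1.2, 0, 0, 0], [0, 0, 0, 1.2, 0, 0, 0]])

```text
t: 15.95
tcp_pos: [0.6269, -0.0363, 0.1811]
tool_rot: [0.002, 0.108, 0.994, -0.0]
ft_force: [-6.3, -0.2, 14.1]
opening: 0.003
finger_force: 7.6
```

Held on the stop with about 14–15 N for over half a second. Letting it up.

Emit:
step_arm(motion=[[0, 0, 0, -4, 0, 0, 0], [0, 0, 0, -10, 0, 0, 0], [0, 0, 0, -16, 0, 0, 0], [0, 0, 0, -22, 0, 0, 0], [0, 0, 0, -28, 0, 0, 0], [0, 0, 0, -36, 0, 0, 0], [0, 0, 0, -50, 0, 0, 0], [0, 0, 0, -65, 0, 0, 0], [0, 0, 0, -70, 0, 0, 0], [0, 0, 0, -70, 0, 0, 0]])

```text
t: 16.78
tcp_pos: [0.6271, -0.0364, 0.2492]
tool_rot: [0.003, 0.108, 0.994, -0.0]
ft_force: [0.0, -0.8, 0.8]
opening: -0.003
finger_force: 0.0
```

```bash
python3 -c "
from m import *
print(pose()[0],pose()[2]['ft_force'])
s=snap('scene');P=pts(s)*1000
h=cv2.cvtColor(s['color'],cv2.COLOR_RGB2HSV).astype(int)
g=(h[...,0]>40)&(h[...,0]<85)&(h[...,1]>80)&(abs(P[...,0]-500)<100)&(abs(P[...,1])<70)
print('green',g.sum(),np.median(P[g],0))
red=((h[...,0]<6)|(h[...,0]>174))&(h[...,1]>150)&(P[...,2]>150)&(abs(P[...,0]-625)<60);print('knob',red.sum(),P[red].mean(0))
cv2.imwrite('pics/s3.png',cv2.resize(s['color'][150:290,200:400,::-1],None,fx=4,fy=4))"
```

```text
[627.09517153 -36.3663525  249.22217777] [ 0.00659409 -0.75139577  0.77866491]
green 90 [524.53457217  -8.0815405   34.50175991]
knob 267 [627.02427029 -32.03282167 207.26304653]
```

View pics/s3.png

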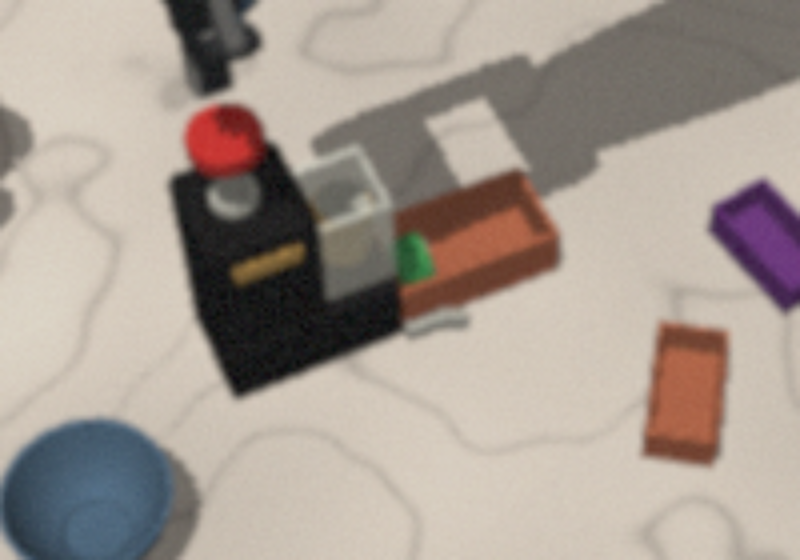

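The green capsule lies in the dish at (415,258), the plunger is up, the brass capsules are still in the magazine and the dish is docked. I'll wait briefly, then hand in.

Emit:
step_arm(motion=[[0, 0, 0, -10, 0, 0, 0], [0, 0, 0, -20, 0, 0, 0], [0, 0, 0, -20, 0, 0, 0], [0, 0, 0, -20, 0, 0, 0], [0, 0, 0, -20, 0, 0, 0], [0, 0, 0, -20, 0, 0, 0]])

```text
t: 17.33
tcp_pos: [0.626, -0.0361, 0.2666]
tool_rot: [0.001, 0.108, 0.994, -0.0]
ft_force: [0.5, -0.3, -0.0]
opening: -0.002
finger_force: 0.0
```

```bash
python3 -c "
from h import *
print(ctrl.hand_in())"
```

```text
the job is handed in; nothing more can be done
None
```

I handed the job in at 17.3 s on the robot's clock, with no verdict returned: the dish is docked and released, the plunger was held on its stop at about 14–15 N for over half a second and is back up, and the last picture shows the green capsule in the dish and the brass ones still in the magazine.

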